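# Unclip the cover of a palm-leaf archive case

## Task

Open the archive case: grip the upright fin of its cover's spring tab, press it gently inward (towards the middle of the case) until you feel it stop, and while keeping it pressed lift the cover straight off without forcing the latch. Then lay the cover gently on the wooden rest, right side up, level, centred and in line with the two rails, let go of it, and leave everything else on the table alone.

Things in the scene. Friction and masses are not known exactly. Their poses are not given: they have to be found in the camera images.
- case: Dark grey archive case, fixed, 196 (x) x 116 (y) x 60 mm high. Origin: centre of its underside, z up. +x points from the tab's end to the other end: the tab is pressed in along +x. The cover lies in a recess on a ledge 54 mm up, flush with the rim. Inside, out of sight, a keeper's lip overlaps the tab's barb by 3 to 20 mm, different each time; a rigid stop comes 2 mm after the barb is free.
- cover: The case's loose pale cover, 200 to 320 g with its tab: a plate 180 (x) x 100 (y) x 6 mm, 1.5 mm of play each side in the recess. Origin: centre of the plate's underside, near its centre of mass; axes as the case's when in place. The tab's stem and barb hang 30 mm below the plate, 41 to 71 mm from its centre towards -x, 18 mm wide. Pressing, twisting or tugging the fin with over 20 N can break the latch.
- fin (a point): Centre of the fin, the upright ribbed grip of the sprung tab on the cover: 12 (x) x 30 (y) x 40 mm high, top 42 mm above the plate's top face, lower edge 2 mm above it. Axes as the cover's. Fin centre: 28 mm above the plate's underside and, unpressed, 45 mm from the plate's centre towards -x. It takes a firm grip (35 N).
- tab (a joint): How far (m) the tab is pressed along the cover's +x, 0 to 0.024. Spring: 1 N at first, 0.25 N more per mm. In the case it meets the rigid stop at 5 to 22 mm, the cover first shifting up to 1.5 mm; there it is free, and while pressed the cover lifts straight up; the barb is past the keeper after 17 mm. Pressed too little, the cover will not rise. Lifted out, the cover slides along +x until this is 0.
- rest: Wooden rest, fixed: a board 170 (x) x 110 (y) x 8 mm with two parallel rails along x, each 12 mm wide, centred 40 mm either side of the middle line, tops 50 mm above the table. Origin: centre of its underside, z up. The cover lies across the rails, barb hanging between them, its x axis along the rails, either way round.
- brush: Bystander: flat brush lying on the table, 200 mm long. To be left alone.
- slips: Bystander: small stack of loose palm-leaf slips, 120 x 36 x 18 mm, origin under its centre. To be left alone.
- bottle: Bystander: white plastic bottle, 72 mm across, 190 mm high. To be left alone.
- bowl: Bystander: white bowl, 100 mm across, 50 mm high. To be left alone.
- jar: Bystander: amber jar, 68 mm across, 90 mm high. To be left alone.
- mug: Bystander: blue mug, 80 mm across, 90 mm high. To be left alone.
Not all that is in view belongs to the job. What is shaped like the rest but green or turquoise is not meant. Leave any red look-alike of the cover alone.

How it is judged:
By the outcome, as a careful person would: the job done as asked, in the order asked, and still so for the second after the job is handed in, with the robot touching nothing.
It also fails if it takes over 58 s, if anything falls off the work surface, if the arm or the gripper's body presses on something with over 40 N, if the wrist force passes 120 N, or if a joint passes its speed limit or range.

## Robot

A 6-joint arm with a two-finger parallel gripper is mounted at the origin on the work surface. World frame = base frame: x ahead of the robot, y to its left, z up, the work surface at z = 0. Lengths are in m, angles in degrees, forces in N, time in s.
With the tool pointing down it reaches from about 0.3 to 0.75 m from the base axis. Payload 8.5 kg.
Tool frame: the origin (TCP) lies on the mounting face of the last link; the fingertips stand 173 mm ahead of it and the grasp point (between the pads) lies 155 mm ahead of it (env.tips_ahead is the distance from the TCP to the fingertips, in m); x points along the fingers, z is the direction in which the jaws open and shut, and the axes are right-handed (so a half turn about x gives the same grasp; the last joint's range is limited). The gripper opens to 85 mm and grips with 20 to 120 N. Pads are 22 mm wide; open, the fingers measure 114 mm over their backs; the gripper's body (76 mm by 85 mm) begins 54 mm behind the grasp point. The pads swing forward as they close: fully open they stand 13 mm farther back than shut.
Start: joints at [50.976, 21.807, 74.336, -0, 83.858, -12.336], TCP at [0.247, 0.491, 0.405] pointing down, gripper open.
Joint ranges: [-178.18, 178.18], [-50.72, 133.34], [12.68, 142.11], [-81.47, 261.47], [9.98, 163.14], [-165.26, 165.26]. Speed limits (degrees/s): [136.94, 136.94, 180, 180, 180, 180].

## Interface

Orientations are given as a 3x3 rotation matrix whose columns are the frame's x, y, z axes.
In Python, from rig import env, optics gives the robot as it stands.
- The arm moves only by the shell command python3 -m inch 'ROWS' [FORCE]. ROWS is JSON, a list of rows, each a list of 3 entries, a list of its own where there are three numbers: the closure, from -1 (fully open) to 1 (shut), then the shift along the tool's x, y, z in units of 30 mm (1.0 is 30 mm), then the turn about the tool's x in units of 5 degrees (1.0 is 5 degrees). In form: [[hand, [x, y, z], yaw], ...]. A call has exactly 8 rows; each row shifts and turns the commanded pose from where the row before left it, along the tool's axes as they then stand; what a row does not reach is not made up. A row lasts 1/12 s, in which the tool goes at most 41.7 mm and 7.16 degrees, less where a joint would pass 70% of its speed; a pose out of reach is approached as far as the arm can. A call is refused whole if a number of a shift passes 1 or a number of a turn 1, either way. A call with a gripper value outside its range is refused whole. The fingers move at their own pace and stop on an object; FORCE is the grip in N (left out, the last holds). Time passes only in rows, so rows that do not move let the fingers close, or fill a call up. It gives the time, the measured TCP pose, the force and the opening at its end, in the units of the state.
- env.observe(): the state, without advancing time (a new reading comes with each control period).
- optics.get_image(name): name is "side" or "top"; returns the picture (384x512x3 uint8, red, green, blue); there is no depth.
- optics.camera_params(name): a dict with "fx", "fy", "cx", "cy" (pixels), "xyz" and "rotation" of the camera in the world. Camera axes: x right, y down, z forward; pixel columns grow to the right and rows downward; lengths in m; the calibration is good to about 2 mm. A picture is of the moment at which its call begins. camera_params takes no time and is no camera call.
- env.close_job(): hands the job in, once; it reports no verdict.
The state is a dict: "time_s": time; "q": joint angles; "qvel": joint speeds; "joint_efforts": joint torques, N m; "position": TCP position; "tool_rot": TCP orientation; "ft_force": force on the tool from outside, world axes, zero at the start; "wrist_torque": the same for the moment, N m; "grip_width": finger opening in m.
Only numpy, scipy, OpenCV 4.12 (cv2) and the standard library are available. Lean on these libraries where they do the work, as an engineer would, in place of code of your own. Each camera call takes 0.05 s, during which the arm holds its last target.

## Working session

There is one attempt and no reset: what is moved stays moved. The work goes in short steps, Python scripts to look and compute and a shell command to move; the robot and the scene stay as the last step left them, time stands still between calls to the robot, and variables do not carry over. Pictures are saved under pics/ and viewed, and the job is handed in when it is done.

```bash
ls; mkdir -p pics
python3 - <<'E'
from rig import env, optics
import cv2
for n in ("side","top"):
    im=optics.get_image(n); cv2.imwrite(f"pics/{n}0.png",im[:,:,::-1]); print(n,optics.camera_params(n))
print(env.observe())
E
```

```text
pics
side {'fx': 495.1973320516456, 'fy': 495.1973320516456, 'cx': 251.816221435479, 'cy': 190.20227555389877, 'xyz': array([-0.22478864, -1.00681663,  0.8796148 ]), 'rotation': array([[ 7.81895206e-01, -3.36139174e-01,  5.25024136e-01],
       [-6.23409686e-01, -4.20916456e-01,  6.58930726e-01],
       [-5.01131480e-04, -8.42519907e-01, -5.38664975e-01]])}
top {'fx': 476.42212758836723, 'fy': 476.42212758836723, 'cx': 253.40170513752835, 'cy': 195.79179023549904, 'xyz': array([ 0.27640484, -0.00657744,  1.79496478]), 'rotation': array([[ 0.02015288, -0.98462333,  0.17352452],
       [-0.99961192, -0.02318196, -0.01544704],
       [ 0.01923216, -0.17314588, -0.9847084 ]])}
{'time_s': 0.1, 'q': array([ 5.09752354e+01,  2.18345063e+01,  7.43790169e+01,  5.25076463e-06,
        8.38579707e+01, -1.23346829e+01]), 'qvel': array([ 0.0192284 ,  0.01330605, -0.24525895, -0.03865301,  0.05171759,
        0.0762815 ]), 'joint_efforts': array([ 2.43991024e-03, -4.49215972e+01, -2.31658655e+01, -2.17966221e-04,
        3.62161452e-03,  2.82082944e-06]), 'position': array([0.24699895, 0.49135865, 0.40420618]), 'tool_rot': array([[-7.85757658e-04, -8.93449046e-01,  4.49163873e-01],
       [-9.69328106e-04,  4.49164481e-01,  8.93448560e-01],
       [-9.99999221e-01,  2.66646881e-04, -1.21897970e-03]]), 'ft_force': array([ 0.08960041,  0.17454014, -0.2682889 ]), 'wrist_torque': array([-0.04016717, -0.01438964,  0.01098928]), 'grip_width': 0.08538474375732946}
```

View pics/side0.png

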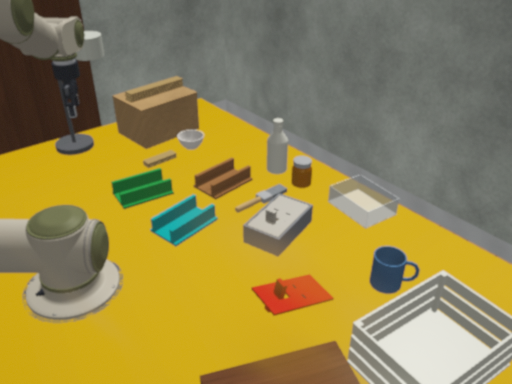

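View pics/top0.png

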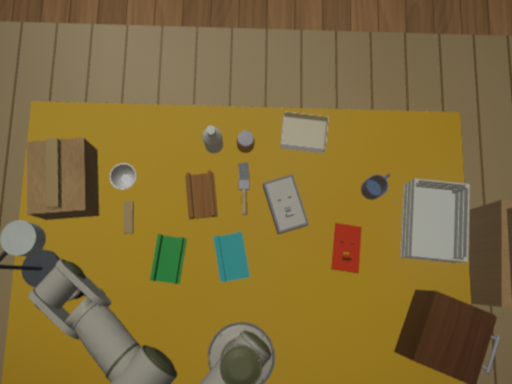

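Candidates for the cover are the pale one on the grey case, top (285,203), and the red look-alike, top (347,248). I choose the pale one. Candidates for the rest are brown, top (201,194), green (168,259) and turquoise (231,257). I choose the brown one. Now a close crop of each choice.

Run:
```python
import cv2, numpy as np
t=cv2.imread("pics/top0.png"); s=cv2.imread("pics/side0.png")
a=cv2.resize(t[150:250,175:325],None,fx=5,fy=5,interpolation=cv2.INTER_CUBIC)
b=cv2.resize(s[140:260,180:330],None,fx=5,fy=5,interpolation=cv2.INTER_CUBIC)
cv2.imwrite("pics/ct.png",a);cv2.imwrite("pics/cs.png",b)
```

```text
(no output)
```

View pics/ct.png

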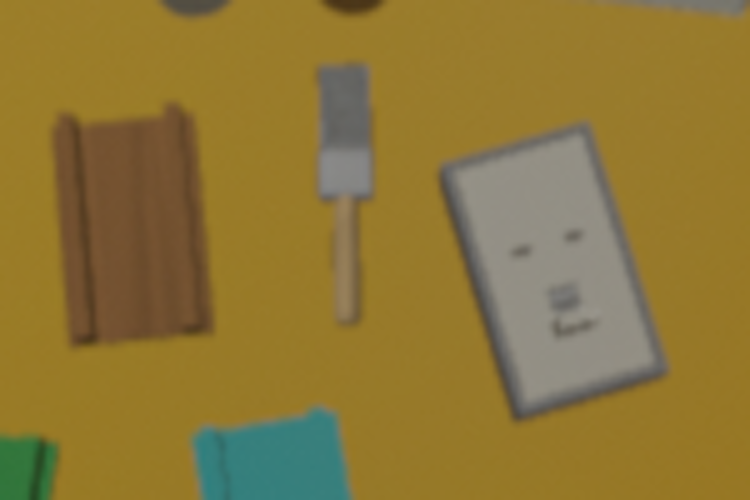

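View pics/cs.png

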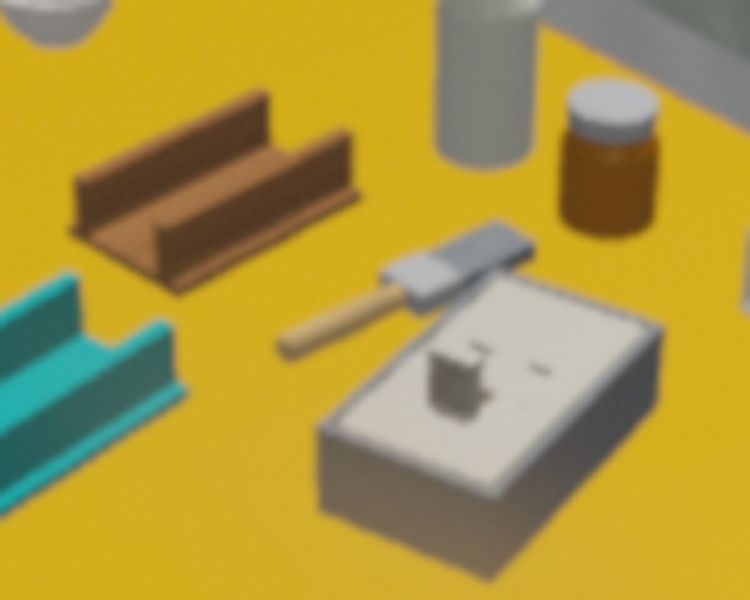

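The crops show the pale cover flush in the grey case, with its ribbed fin at the near end, top pixel about (287,209). The brown two-railed rest is at (201,194). The brush lies between them. Next I measure both.

```bash
cat > h.py <<'E'
import cv2, numpy as np
from rig import env, optics
def ray(n,uv,z):
    p=optics.camera_params(n); uv=np.atleast_2d(uv).astype(float)
    d=np.c_[(uv[:,0]-p['cx'])/p['fx'],(uv[:,1]-p['cy'])/p['fy'],np.ones(len(uv))]@p['rotation'].T
    o=p['xyz']; return o+d*((z-o[2])/d[:,2])[:,None]
def proj(n,P):
    p=optics.camera_params(n); c=(np.atleast_2d(P)-p['xyz'])@p['rotation']
    return np.c_[c[:,0]/c[:,2]*p['fx']+p['cx'],c[:,1]/c[:,2]*p['fy']+p['cy']]
def comp(m,seed):
    n,l,st,ce=cv2.connectedComponentsWithStats(m.astype(np.uint8),connectivity=4)
    k=l[seed[1],seed[0]]; assert k>0,"seed off"
    return (l==k).astype(np.uint8)
def rect(n,m,z):
    c=max(cv2.findContours(m,cv2.RETR_EXTERNAL,cv2.CHAIN_APPROX_NONE)[0],key=cv2.contourArea)
    P=ray(n,c[:,0,:],z)
    r=cv2.minAreaRect((P[:,:2]*1000).astype(np.float32))
    mm=ray(n,np.argwhere(cv2.drawContours(np.zeros_like(m),[c],-1,1,-1))[:,::-1],z).mean(0)*1000
    print(n,"rect",np.round(r[0],1),np.round(r[1],1),round(r[2],2),"mean",np.round(mm[:2],1))
    return r
E
python3 - <<'E'
from h import *
for n,seed,rs in (("top",(283,195),(200,195)),("side",(290,208),(220,182))):
    im=cv2.imread(f"pics/{n}0.png"); hsv=cv2.cvtColor(im,cv2.COLOR_BGR2HSV)
    print(n,"cover",im[seed[1],seed[0]],hsv[seed[1],seed[0]],"rest",hsv[rs[1],rs[0]])
    u=proj(n,[[.25,.49,.25]]);
    v0=int(hsv[seed[1],seed[0],2])
    m=comp((hsv[...,1]<60)&(hsv[...,2]>v0*0.82),seed); print(m.sum()); 
    rect(n,m,.06)
    hue=hsv[...,0]; m2=comp((hue<18)&(hsv[...,1]>60)&(hsv[...,2]<190),rs); print(m2.sum(),cv2.boundingRect(m2)); rect(n,m2,.05); rect(n,m2,.008)
    o=im.copy(); o[m>0]=(255,0,0); o[m2>0]=(0,0,255)
    cv2.imwrite(f"pics/m_{n}.png",cv2.resize(o[130:270,170:330],None,fx=4,fy=4,interpolation=0))
E
```

```text
top cover [133 143 146] [ 23  23 146] rest [ 15 149 116]
1314
top rect [ 558.1 -152. ] [182.3 101.9] 18.0 mean [ 557.2 -152.1]
1209 (186, 171, 31, 48)
top rect [585.3 161.4] [170.9 103.3] 7.06 mean [581.5 160.9]
top rect [592.7 165.4] [175.  105.8] 7.06 mean [588.8 164.9]
side cover [188 198 202] [ 21  18 202] rest [ 13 145 114]
1223
side rect [ 555.9 -150.8] [187.  101.3] 17.95 mean [ 551.9 -153.7]
1265 (195, 158, 56, 40)
side rect [564.  129.2] [207.9 147.9] 7.48 mean [551.9 124.3]
side rect [603.9 186.7] [218.4 155.3] 7.48 mean [591.2 181.6]
```

Run:
```python
import cv2, numpy as np
t=cv2.imread("pics/top0.png"); s=cv2.imread("pics/side0.png")
a=cv2.resize(t[165:225,180:225],None,fx=10,fy=10,interpolation=cv2.INTER_CUBIC)
b=cv2.resize(s[152:204,190:255],None,fx=11,fy=11,interpolation=cv2.INTER_CUBIC)
cv2.imwrite("pics/rt.png",cv2.convertScaleAbs(a,alpha=1.5));cv2.imwrite("pics/rs.png",b)
```

```text
(no output)
```

View pics/rt.png

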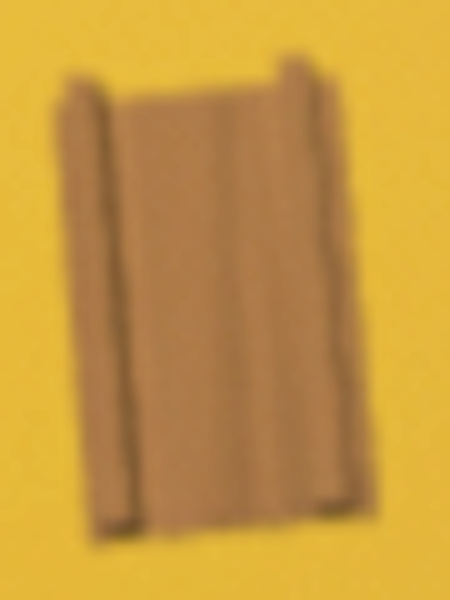

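View pics/rs.png

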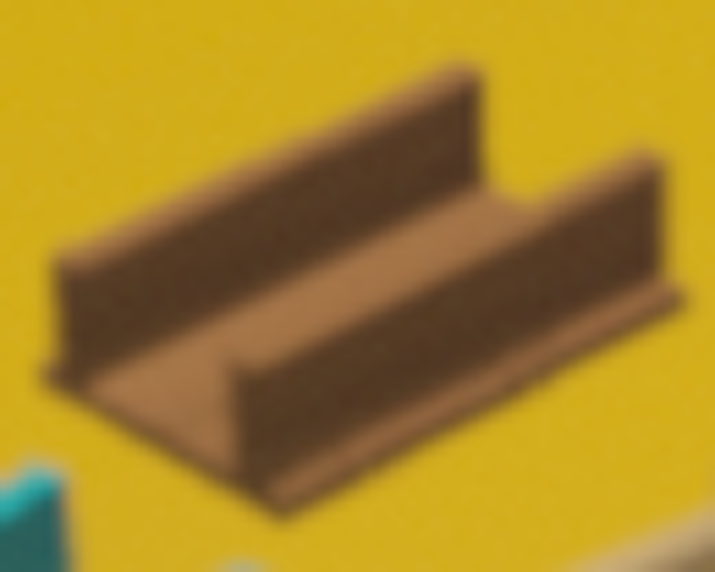

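View pics/m_top.png

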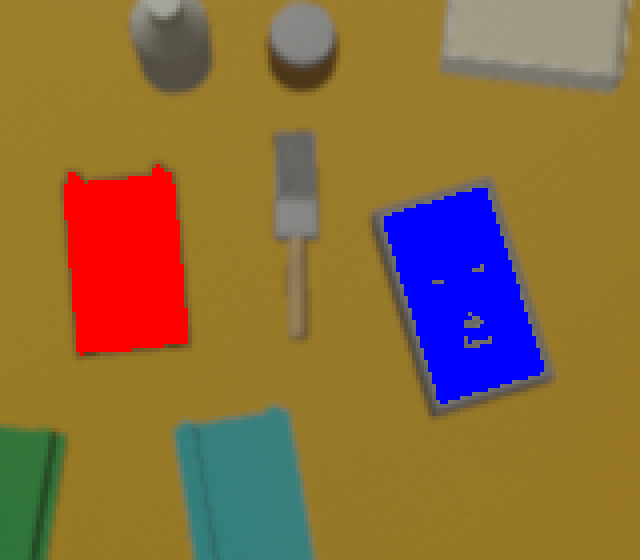

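Run:
```python
from h import *
def T(P,z): return ray("top",(np.array(P)+.5)/10-.5+[180,165],z)[:,:2]*1000
def S(P,z): return ray("side",(np.array(P)+.5)/11-.5+[190,152],z)[:,:2]*1000
a=T([[65,78],[102,80],[283,58],[313,62],[318,500],[350,497],[100,523],[133,520]],.05)
print("T rails",a.round(0).tolist())
print("T board",T([[335,80],[377,518],[95,545],[118,95]],.008).round(0).tolist())
print("S rails",S([[455,62],[480,70],[58,258],[235,365],[640,150],[662,155]],.05).round(0).tolist())
print("S board",S([[685,297],[283,508],[48,377]],.008).round(0).tolist(),S([[283,520],[685,305]],0).round(0).tolist())
th=np.radians(7.2);c,s=np.cos(th),np.sin(th)
C=np.array([.585,.1635,0])
for n,f,o in(("top",10,(180,165)),("side",11,(190,152))):
    b=cv2.imread("pics/rt.png" if n=="top" else "pics/rs.png")
    for x0,x1,y0,y1,z in((-85,85,-55,55,8),(-85,85,-46,-34,50),(-85,85,34,46,50)):
        P=np.array([[x0,y0],[x1,y0],[x1,y1],[x0,y1]])/1000
        W=np.c_[C[0]+c*P[:,0]-s*P[:,1],C[1]+s*P[:,0]+c*P[:,1],np.full(4,z/1000)]
        u=((proj(n,W)-o+.5)*f-.5).round().astype(np.int32)
        cv2.polylines(b,[u],True,(0,0,255) if z>9 else (255,0,0),1)
    cv2.imwrite(f"pics/o_{n}.png",b)
```

```text
T rails [[667.0, 220.0], [667.0, 206.0], [677.0, 139.0], [675.0, 127.0], [510.0, 120.0], [511.0, 108.0], [500.0, 199.0], [501.0, 187.0]]
T board [[678.0, 122.0], [509.0, 100.0], [497.0, 206.0], [670.0, 205.0]]
S rails [[660.0, 220.0], [663.0, 211.0], [496.0, 196.0], [503.0, 114.0], [671.0, 139.0], [674.0, 133.0]]
S board [[671.0, 117.0], [506.0, 97.0], [492.0, 200.0]] [[509.0, 102.0], [676.0, 123.0]]
```

View pics/o_top.png

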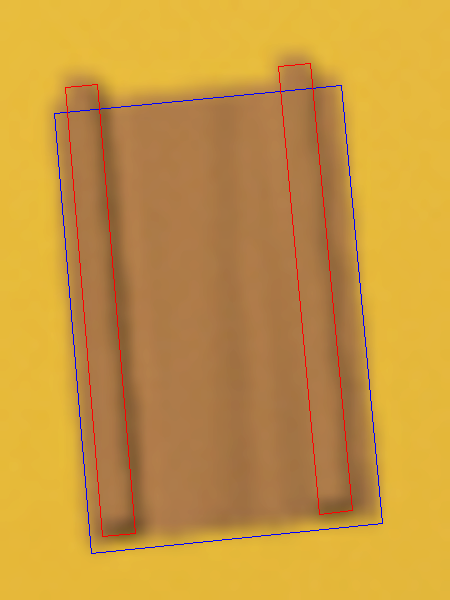

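View pics/o_side.png

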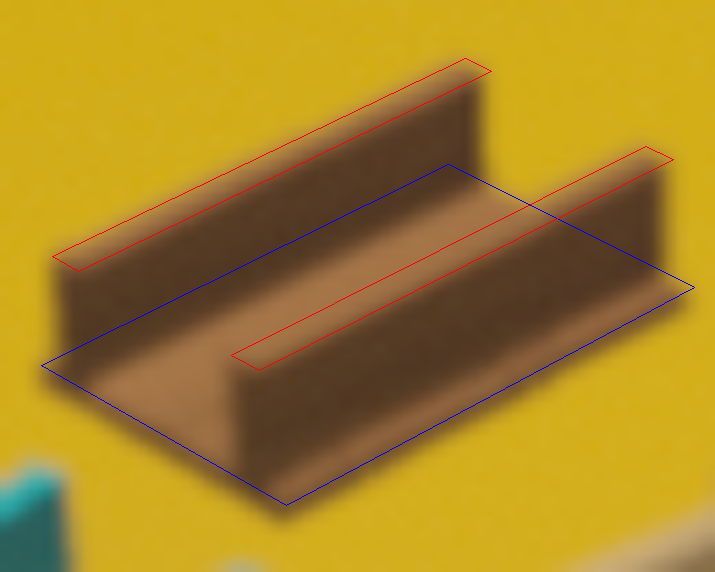

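Run:
```python
from h import *
C=np.array([.557,-.1515]);th=np.radians(18);c,s=np.cos(th),np.sin(th)
for n,f,o,w in(("top",10,(255,170),(60,60)),("side",10,(235,185),(80,60))):
    im=cv2.imread(f"pics/{n}0.png")[o[1]:o[1]+w[1],o[0]:o[0]+w[0]]
    b=cv2.resize(im,None,fx=f,fy=f,interpolation=cv2.INTER_CUBIC)
    for x0,x1,y0,y1,z in((-90,90,-50,50,60),(-51,-39,-15,15,102),(-51,-39,-15,15,62)):
        P=np.array([[x0,y0],[x1,y0],[x1,y1],[x0,y1]])/1000
        W=np.c_[C[0]+c*P[:,0]-s*P[:,1],C[1]+s*P[:,0]+c*P[:,1],np.full(4,z/1000)]
        u=((proj(n,W)-o+.5)*f-.5).round().astype(np.int32)
        cv2.polylines(b,[u],True,(0,0,255) if z>99 else (255,0,0),1)
    cv2.imwrite(f"pics/f_{n}.png",b)
```

```text
(no output)
```

View pics/f_top.png

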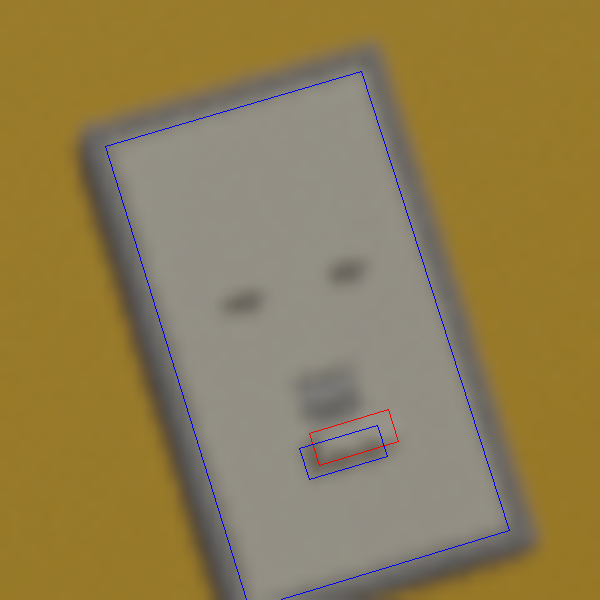

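View pics/f_side.png

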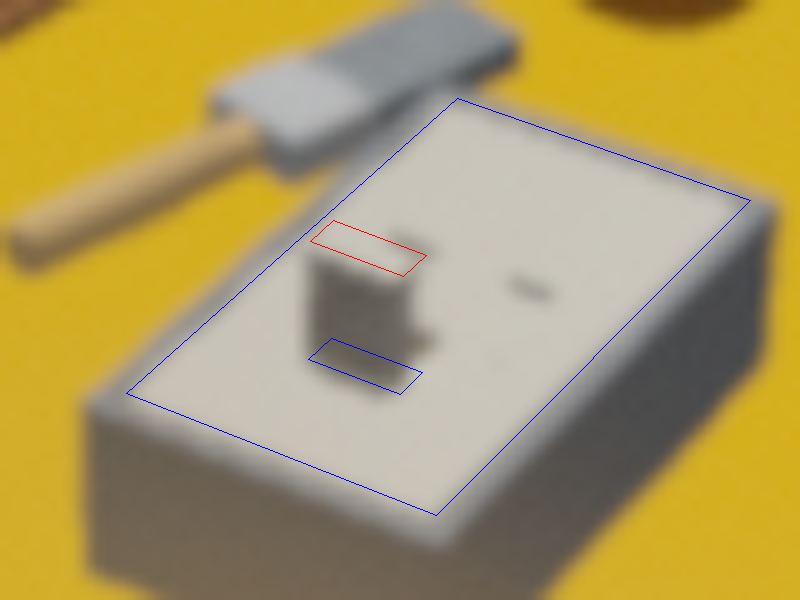

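```bash
python3 -m inch '[[-1,[0,0,0],1],[-1,[0,0,0],1],[-1,[0,0,0],1],[-1,[0,0,0],1],[-1,[0,0,0],1],[-1,[0,0,0],1],[-1,[0,0,0],1],[-1,[0,0,0],1]]' 35
```

```text
time_s: 0.77
position: [0.247, 0.4914, 0.4043]
tool_rot: [[-0.001, -0.392, 0.92], [-0.001, 0.92, 0.392], [-1.0, -0.0, -0.001]]
ft_force: [0.4, -0.3, 0.7]
grip_width: 0.0855
```

Both outlines agree with the images within about 1 px, and the fin is where the geometry predicts. I finish the turn, then travel.

```bash
python3 -m inch '[[-1,[0,0,0],1],[-1,[0,-0.9,0],0],[-1,[0,-1,0.2],0],[-1,[0,-1,0.2],0],[-1,[0,-1,0.2],0],[-1,[0,-1,0.2],0],[-1,[0,-1,0.2],0],[-1,[0,-1,0.2],0]]' && python3 -m inch '[[-1,[0,-1,0.2],0],[-1,[0,-1,0.2],0],[-1,[0,-1,0],0],[-1,[0,-1,0],0],[-1,[0,-1,0],0],[-1,[0,-1,0],0],[-1,[0,-1,0],0],[-1,[0,-1,0],0]]' && python3 -m inch '[[-1,[0,-1,0],0],[-1,[0,-1,0],0],[-1,[0,-1,0],0],[-1,[0,-1,0],0],[-1,[0,-1,0],0],[-1,[0,-1,0],0],[-1,[0,-1,0],0],[-1,[0,-0.8,0],0]]'
```

```text
time_s: 1.43
position: [0.3466, 0.3048, 0.4045]
tool_rot: [[-0.0, -0.314, 0.949], [-0.0, 0.949, 0.314], [-1.0, -0.0, -0.001]]
ft_force: [0.9, 0.5, 0.6]
grip_width: 0.0853
time_s: 2.1
position: [0.4331, 0.0806, 0.4046]
tool_rot: [[-0.0, -0.314, 0.949], [0.0, 0.949, 0.314], [-1.0, 0.0, -0.0]]
ft_force: [1.3, 0.1, 0.2]
grip_width: 0.0855
time_s: 2.77
position: [0.5069, -0.1421, 0.4043]
tool_rot: [[-0.001, -0.313, 0.95], [0.0, 0.95, 0.313], [-1.0, 0.0, -0.001]]
ft_force: [0.6, -0.1, 0.3]
grip_width: 0.0856
```

```bash
python3 -m inch '[[-1,[0.5,0,0],0],[-1,[0.7,0,0],0],[-1,[0.8,0,0],0],[-1,[0.7,0,0],0],[-1,[0.4,0,0],0],[-1,[0.2,0,0],0],[-1,[0,0,0],0],[-1,[0,0,0],0]]'
python3 - <<'E'
from h import *
for n,o in(("top",(245,150)),("side",(220,120))):
    im=optics.get_image(n)[:,:,::-1][o[1]:o[1]+110,o[0]:o[0]+110]
    cv2.imwrite(f"pics/g1_{n}.png",cv2.resize(im,None,fx=5,fy=5,interpolation=cv2.INTER_CUBIC))
print(env.observe()['position'])
E
```

```text
time_s: 3.43
position: [0.5067, -0.1401, 0.3061]
tool_rot: [[0.0, -0.314, 0.949], [-0.0, 0.949, 0.314], [-1.0, -0.0, 0.0]]
ft_force: [-0.5, 0.6, 0.2]
grip_width: 0.0855
[ 0.50670835 -0.14009674  0.30667542]
```

View pics/g1_side.png

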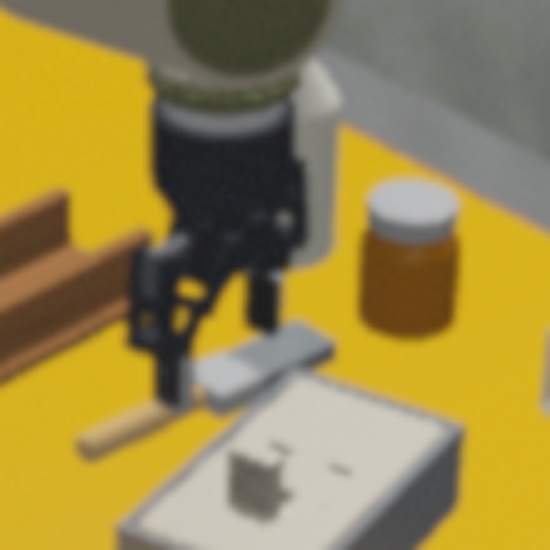

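View pics/g1_top.png

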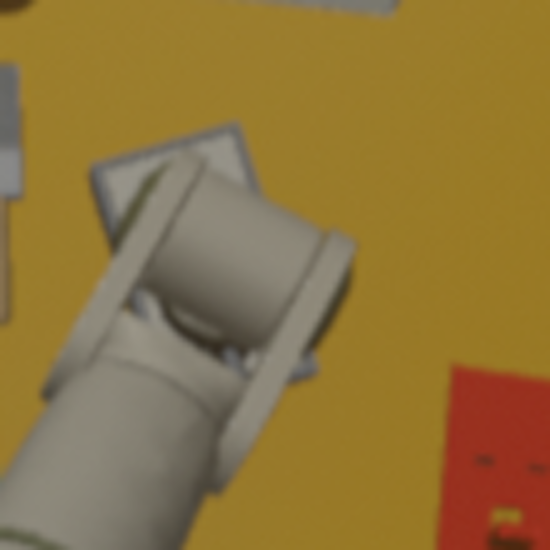

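The side view shows the jaws straddling the fin, offset about 28 mm in y. The top view is blocked by the arm. I correct the offset, descend, and check before closing.

```bash
python3 -m inch '[[-1,[0,-0.4,-0.06],0],[-1,[0,-0.52,0],0],[-1,[0,0,0],0],[-1,[0.4,0,0],0],[-1,[0.6,0,0],0],[-1,[0.6,0,0],0],[-1,[0.4,0,0],0],[-1,[0.1,0,0],0]]'; python3 -m inch '[[-1,[0.08,0,0],0],[-1,[0,0,0],0],[-1,[0,0,0],0],[-1,[0,0,0],0],[-1,[0,0,0],0],[-1,[0,0,0],0],[-1,[0,0,0],0],[-1,[0,0,0],0]]'
python3 - <<'E'
from h import *
for n,o in(("side",(220,150)),):
    im=optics.get_image(n)[:,:,::-1][o[1]:o[1]+100,o[0]:o[0]+110]
    cv2.imwrite(f"pics/g2_{n}.png",cv2.resize(im,None,fx=6,fy=6,interpolation=cv2.INTER_CUBIC))
s=env.observe();print(s['position'],s['ft_force'],s['wrist_torque'])
E
```

```text
time_s: 4.2
position: [0.5132, -0.1669, 0.2412]
tool_rot: [[-0.002, -0.314, 0.949], [0.001, 0.949, 0.314], [-1.0, 0.002, -0.002]]
ft_force: [-0.2, -0.3, -0.0]
grip_width: 0.0851
time_s: 4.87
position: [0.5135, -0.1668, 0.2405]
tool_rot: [[0.0, -0.314, 0.949], [-0.0, 0.949, 0.314], [-1.0, -0.0, 0.0]]
ft_force: [0.2, -0.5, -0.2]
grip_width: 0.0856
[ 0.51350467 -0.166799    0.24040831] [-0.87527995 -0.09905145 -1.01633075] [ 0.05400319  0.0096144  -0.02188241]
```

View pics/g2_side.png

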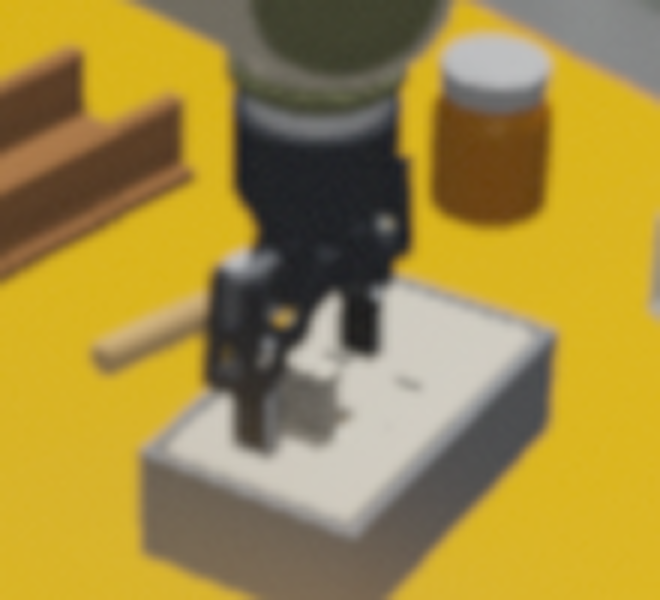

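The fin stands between the pads. I bias the hand +3 mm towards +x, so any contact before the grip is centred only presses the soft way. Then I close in stages.

```bash
python3 -m inch '[[-0.5,[0,0,0.05],0],[0,[0,0,0.05],0],[0.3,[0,0,0],0],[0.4,[0,0,0],0],[0.45,[0,0,0],0],[0.45,[0,0,0],0],[0.45,[0,0,0],0],[0.45,[0,0,0],0]]' 35;  python3 -m inch '[[0.5,[0,0,0],0],[0.53,[0,0,0],0],[0.56,[0,0,0],0],[0.58,[0,0,0],0],[0.6,[0,0,0],0],[0.6,[0,0,0],0],[0.6,[0,0,0],0],[0.6,[0,0,0],0]]'
```

```text
time_s: 5.58
position: [0.5163, -0.1659, 0.2403]
tool_rot: [[-0.0, -0.314, 0.949], [-0.0, 0.949, 0.314], [-1.0, -0.0, -0.0]]
ft_force: [0.9, 0.1, 0.2]
grip_width: 0.0234
time_s: 6.25
position: [0.5163, -0.1659, 0.2404]
tool_rot: [[-0.0, -0.314, 0.949], [-0.0, 0.949, 0.314], [-1.0, -0.0, -0.0]]
ft_force: [-1.6, -0.2, 0.8]
grip_width: 0.0172
```

```bash
python3 -m inch '[[0.64,[0,0,0],0],[0.68,[0,0,0],0],[0.7,[0,0,0],0],[0.72,[0,0,0],0],[0.75,[0,0,0],0],[0.8,[0,0,0],0],[0.9,[0,0,0],0],[1,[0,0,0],0]]';  python3 -m inch '[[1,[0,0,0],0],[1,[0,0,0],0],[1,[0,0,0],0],[1,[0,0,0],0],[1,[0,0,0],0],[1,[0,0,0],0],[1,[0,0,0],0],[1,[0,0,0],0]]' 35; python3 -c "
from h import *
s=env.observe();print(s['position'],s['ft_force'],s['wrist_torque'])"
```

```text
time_s: 6.92
position: [0.5164, -0.1659, 0.2404]
tool_rot: [[0.0, -0.314, 0.949], [-0.0, 0.949, 0.314], [-1.0, -0.0, 0.0]]
ft_force: [-0.8, 0.8, 3.5]
grip_width: 0.0118
time_s: 7.58
position: [0.5164, -0.1659, 0.2404]
tool_rot: [[0.0, -0.314, 0.949], [-0.0, 0.949, 0.314], [-1.0, -0.0, 0.0]]
ft_force: [-1.8, -1.2, 4.8]
grip_width: 0.0114
[ 0.51637725 -0.16585503  0.24039288] [-1.78293773 -1.16972131  4.79614721] [ 0.00432204  0.29715253 -0.07016681]
```

```bash
cat > f.py <<'E'
from h import *
s=env.observe();R=s['tool_rot'];print("t",round(s['time_s'],2),"pos",s['position'].round(4),"F tool xyz",(R.T@s['ft_force']).round(2),"M",(R.T@s['wrist_torque']).round(2),"w",round(s['grip_width'],4), "z-adv mm",round(float((s['position'][:2]-[.5135,-.1668])@R[:2,2])*1000,2),"up",round((s['position'][2]-.2404)*1000,2))
E
python3 -m inch '[[1,[-0.01,0,0.02],0],[1,[0,0,0.02],0],[1,[0,0,0.02],0],[1,[0,0,0],0],[1,[0,0,0],0],[1,[0,0,0],0],[1,[0,0,0],0],[1,[0,0,0],0]]' >/dev/null; python3 f.py
```

```text
t 8.25 pos [ 0.518  -0.1653  0.2404] F tool xyz [ 1.2  -0.22 -1.97] M [-0.    0.29 -0.1 ] w 0.0119 z-adv mm 4.77 up 0.04
```

```bash
python3 -m inch '[[1,[0,0,0.015],0],[1,[0,0,0.015],0],[1,[0,0,0.02],0],[1,[0,0,0],0],[1,[0,0,0],0],[1,[0,0,0],0],[1,[0,0,0],0],[1,[0,0,0],0]]' >/dev/null; python3 f.py
```

```text
t 8.92 pos [ 0.5194 -0.1648  0.2405] F tool xyz [ 1.92 -0.17 -2.49] M [0.02 0.39 0.09] w 0.0116 z-adv mm 6.26 up 0.13
```

```bash
python3 -m inch '[[1,[0,0,0.015],0],[1,[0,0,0.015],0],[1,[0,0,0.02],0],[1,[0,0,0],0],[1,[0,0,0],0],[1,[0,0,0],0],[1,[0,0,0],0],[1,[0,0,0],0]]' >/dev/null; python3 f.py
```

```text
t 9.58 pos [ 0.5209 -0.1643  0.2406] F tool xyz [ 1.36  0.86 -2.5 ] M [-0.05  0.44  0.15] w 0.0115 z-adv mm 7.79 up 0.19
```

```bash
python3 -m inch '[[1,[0,0,0.015],0],[1,[0,0,0.015],0],[1,[0,0,0.01],0],[1,[0,0,0],0],[1,[0,0,0],0],[1,[0,0,0],0],[1,[0,0,0],0],[1,[0,0,0],0]]' >/dev/null; python3 f.py
```

```text
t 10.25 pos [ 0.522  -0.164   0.2406] F tool xyz [ 1.81 -0.05 -2.91] M [0.   0.57 0.13] w 0.0116 z-adv mm 8.99 up 0.2
```

```bash
python3 -m inch '[[1,[0,0,0.015],0],[1,[0,0,0.015],0],[1,[0,0,0.01],0],[1,[0,0,0],0],[1,[0,0,0],0],[1,[0,0,0],0],[1,[0,0,0],0],[1,[0,0,0],0]]' >/dev/null; python3 f.py
```

```text
t 10.92 pos [ 0.5232 -0.1636  0.2406] F tool xyz [ 3.04  1.59 -2.99] M [-0.02  0.63  0.17] w 0.0116 z-adv mm 10.2 up 0.21
```

```bash
python3 -m inch '[[1,[0,0,0.01],0],[1,[0,0,0.01],0],[1,[0,0,0.015],0],[1,[0,0,0],0],[1,[0,0,0],0],[1,[0,0,0],0],[1,[0,0,0],0],[1,[0,0,0],0]]' >/dev/null; python3 f.py
```

```text
t 11.58 pos [ 0.5242 -0.1633  0.2406] F tool xyz [ 1.77  1.25 -4.08] M [0.01 0.6  0.21] w 0.0119 z-adv mm 11.23 up 0.22
```

```bash
python3 -m inch '[[1,[0,0,0.01],0],[1,[0,0,0.01],0],[1,[0,0,0.015],0],[1,[0,0,0],0],[1,[0,0,0],0],[1,[0,0,0],0],[1,[0,0,0],0],[1,[0,0,0],0]]' >/dev/null; python3 f.py
```

```text
t 12.25 pos [ 0.5252 -0.1629  0.2406] F tool xyz [ 2.39  0.41 -3.14] M [0.   0.68 0.22] w 0.0114 z-adv mm 12.29 up 0.24
```

```bash
python3 -m inch '[[1,[0,0,0.01],0],[1,[0,0,0.01],0],[1,[0,0,0.015],0],[1,[0,0,0],0],[1,[0,0,0],0],[1,[0,0,0],0],[1,[0,0,0],0],[1,[0,0,0],0]]' >/dev/null; python3 f.py
```

```text
t 12.92 pos [ 0.5262 -0.1626  0.2406] F tool xyz [ 2.75  1.37 -3.28] M [0.02 0.73 0.21] w 0.0117 z-adv mm 13.34 up 0.22
```

```bash
python3 -m inch '[[1,[0,0,0.01],0],[1,[0,0,0.01],0],[1,[0,0,0.015],0],[1,[0,0,0],0],[1,[0,0,0],0],[1,[0,0,0],0],[1,[0,0,0],0],[1,[0,0,0],0]]' >/dev/null; python3 f.py
```

```text
t 13.58 pos [ 0.5272 -0.1623  0.2406] F tool xyz [ 2.54  1.77 -3.47] M [-0.01  0.79  0.27] w 0.0115 z-adv mm 14.37 up 0.24
```

```bash
python3 -m inch '[[1,[0,0,0.01],0],[1,[0,0,0.01],0],[1,[0,0,0.015],0],[1,[0,0,0],0],[1,[0,0,0],0],[1,[0,0,0],0],[1,[0,0,0],0],[1,[0,0,0],0]]' >/dev/null; python3 f.py
```

```text
t 14.25 pos [ 0.5282 -0.1619  0.2406] F tool xyz [ 1.57  1.79 -5.28] M [0.03 0.87 0.25] w 0.0115 z-adv mm 15.45 up 0.21
```

```bash
python3 -m inch '[[1,[0,0,0.01],0],[1,[0,0,0.01],0],[1,[0,0,0.015],0],[1,[0,0,0],0],[1,[0,0,0],0],[1,[0,0,0],0],[1,[0,0,0],0],[1,[0,0,0],0]]' >/dev/null; python3 f.py
```

```text
t 14.92 pos [ 0.5286 -0.1619  0.2406] F tool xyz [ -0.1    0.9  -10.19] M [-0.02  1.71  0.12] w 0.012 z-adv mm 15.92 up 0.2
```

Force on the fin jumped from about 4.5 to 10 N over the last millimetre: this is the stop, about 14 mm into the tab's travel. I ease off slightly, staying against the stop, and begin lifting.

```bash
python3 -m inch '[[1,[0,0,-0.012],0],[1,[0,0,0],0],[1,[0,0,0],0],[1,[0,0,0],0],[1,[-0.01,0,0],0],[1,[-0.01,0,0],0],[1,[-0.01,0,0],0],[1,[0,0,0],0]]' >/dev/null; python3 f.py
```

```text
t 15.58 pos [ 0.5285 -0.1618  0.2412] F tool xyz [ 3.81  1.13 -5.97] M [0.08 1.27 0.21] w 0.0114 z-adv mm 15.81 up 0.8
```

```bash
python3 -m inch '[[1,[-0.01,0,0],0],[1,[-0.01,0,0],0],[1,[-0.01,0,0],0],[1,[-0.01,0,0],0],[1,[0,0,0],0],[1,[0,0,0],0],[1,[0,0,0],0],[1,[0,0,0],0]]' >/dev/null; python3 f.py
```

```text
t 16.25 pos [ 0.5286 -0.1617  0.2423] F tool xyz [ 5.26  0.84 -5.67] M [0.11 1.31 0.21] w 0.0115 z-adv mm 15.89 up 1.85
```

```bash
python3 -m inch '[[1,[-0.015,0,0],0],[1,[-0.015,0,0],0],[1,[-0.015,0,0],0],[1,[-0.015,0,0],0],[1,[-0.015,0,0],0],[1,[-0.015,0,0],0],[1,[0,0,0],0],[1,[0,0,0],0]]' >/dev/null; python3 f.py
```

```text
t 16.92 pos [ 0.5286 -0.1619  0.245 ] F tool xyz [ 4.85 -0.07 -5.51] M [0.1  1.35 0.04] w 0.0113 z-adv mm 15.92 up 4.6
```

Run:
```python
from h import *
for n,o in(("side",(220,150)),):
    im=optics.get_image(n)[:,:,::-1][o[1]:o[1]+100,o[0]:o[0]+110]
    cv2.imwrite(f"pics/g3_{n}.png",cv2.resize(im,None,fx=6,fy=6,interpolation=cv2.INTER_CUBIC))
```

```text
(no output)
```

View pics/g3_side.png

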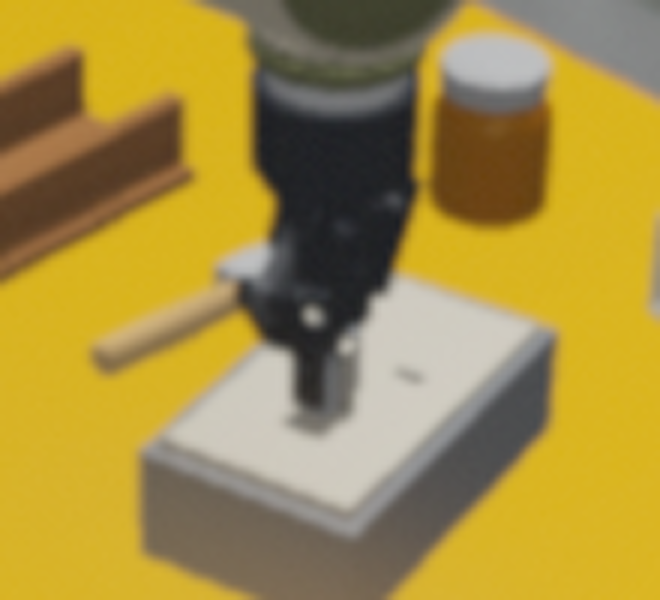

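The side view shows the cover standing proud of the rim all round, and the downward force is steady at about 5 N. I continue straight up.

```bash
python3 -m inch '[[1,[-0.03,0,0],0],[1,[-0.04,0,0],0],[1,[-0.04,0,0],0],[1,[-0.04,0,0],0],[1,[-0.04,0,0],0],[1,[-0.04,0,0],0],[1,[-0.03,0,0],0],[1,[-0.02,0,0],0]]' >/dev/null; python3 f.py
```

```text
t 17.63 pos [ 0.5286 -0.1619  0.2535] F tool xyz [ 6.05 -0.16 -6.15] M [0.03 1.27 0.03] w 0.0115 z-adv mm 15.91 up 13.08
```

```bash
python3 -m inch '[[1,[-0.04,0,0],0],[1,[-0.05,0,0],0],[1,[-0.05,0,0],0],[1,[-0.05,0,0],0],[1,[-0.05,0,0],0],[1,[-0.05,0,0],0],[1,[-0.04,0,0],0],[1,[-0.02,0,0],0]]' >/dev/null; python3 f.py
```

```text
t 18.3 pos [ 0.5287 -0.1618  0.2641] F tool xyz [ 6.07 -0.13 -4.97] M [-0.01  1.3   0.01] w 0.0113 z-adv mm 15.95 up 23.7
```

```bash
python3 -m inch '[[1,[-0.1,0,0],0],[1,[-0.2,0,0],0],[1,[-0.2,0,0],0],[1,[-0.2,0,0],0],[1,[-0.2,0,0],0],[1,[-0.2,0,0],0],[1,[-0.2,0,0],0],[1,[-0.2,0,0],0]]' >/dev/null; python3 f.py
```

```text
t 18.97 pos [ 0.5289 -0.1617  0.3101] F tool xyz [ 2.72 -0.22 -0.1 ] M [0.05 0.13 0.  ] w 0.0114 z-adv mm 16.2 up 69.71
```

```bash
python3 -m inch '[[1,[-0.2,0,0],0],[1,[-0.2,0,0],0],[1,[-0.1,0,0],0],[1,[0,0,0],0],[1,[0,0,0],0],[1,[0,0,0],0],[1,[0,0,0],0],[1,[0,0,0],0]]' >/dev/null; python3 f.py;  python3 - <<'E'
from h import *
for n,o,w in(("side",(200,90),(130,130)),("top",(175,100),(150,130))):
    im=optics.get_image(n)[:,:,::-1]; cv2.imwrite(f"pics/full4_{n}.png",im)
    im=im[o[1]:o[1]+w[1],o[0]:o[0]+w[0]]
    cv2.imwrite(f"pics/g4_{n}.png",cv2.resize(im,None,fx=4.5,fy=4.5,interpolation=cv2.INTER_CUBIC))
print(ray("side",[[277,172],[302,186]],0).round(3),ray("top",[[212,131]],.19).round(3),ray("top",[[245,137]],.09).round(3))
E
```

```text
t 19.63 pos [ 0.5288 -0.1617  0.324 ] F tool xyz [ 3.64 -0.29  0.06] M [-0.    0.14  0.02] w 0.0117 z-adv mm 16.13 up 83.62
[[ 0.775  0.107  0.   ]
 [ 0.78  -0.015  0.   ]] [[0.786 0.118 0.19 ]] [[0.798 0.002 0.09 ]]
```

View pics/g4_side.png

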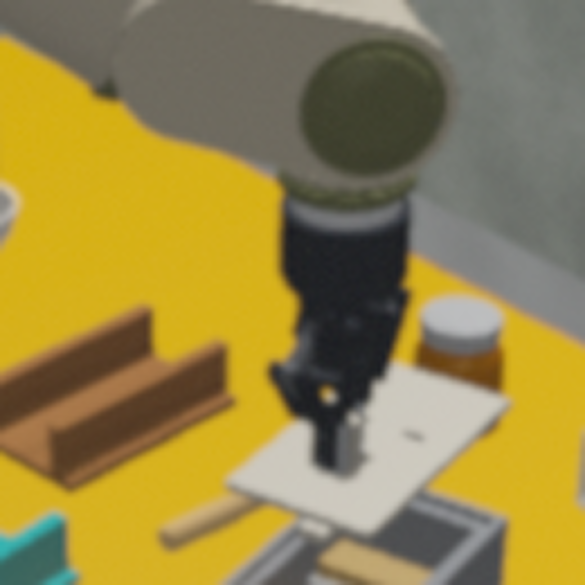

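View pics/g4_top.png

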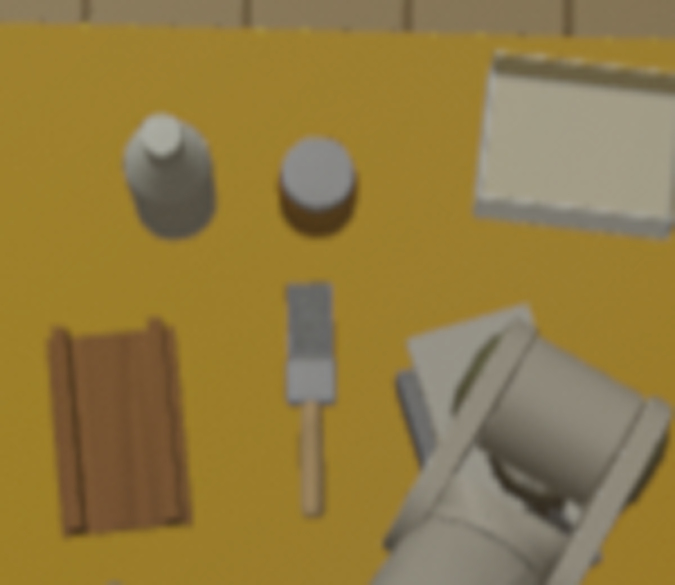

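Run:
```python
from h import *
im=cv2.imread("pics/full4_side.png"); o=(240,165);w=(80,50)
b=cv2.resize(im[o[1]:o[1]+w[1],o[0]:o[0]+w[0]],None,fx=9,fy=9,interpolation=cv2.INTER_CUBIC)
cv2.imwrite("pics/g5s.png",b)
im=cv2.imread("pics/full4_top.png"); o=(255,160);w=(70,70)
cv2.imwrite("pics/g5t.png",cv2.resize(im[o[1]:o[1]+w[1],o[0]:o[0]+w[0]],None,fx=8,fy=8,interpolation=cv2.INTER_CUBIC))
```

```text
(no output)
```

View pics/g5s.png

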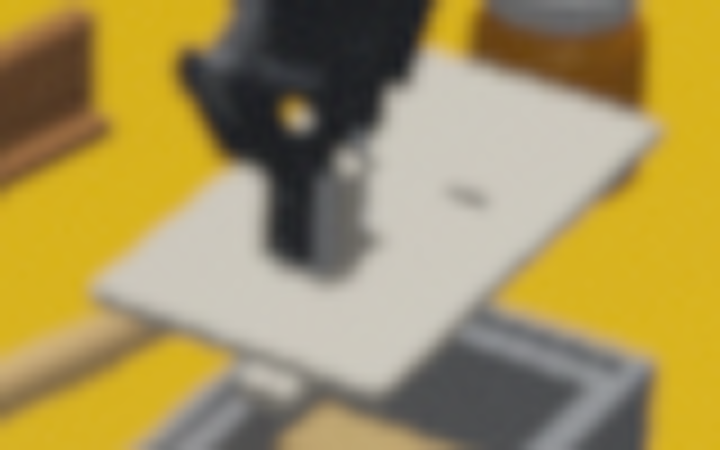

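View pics/g5t.png

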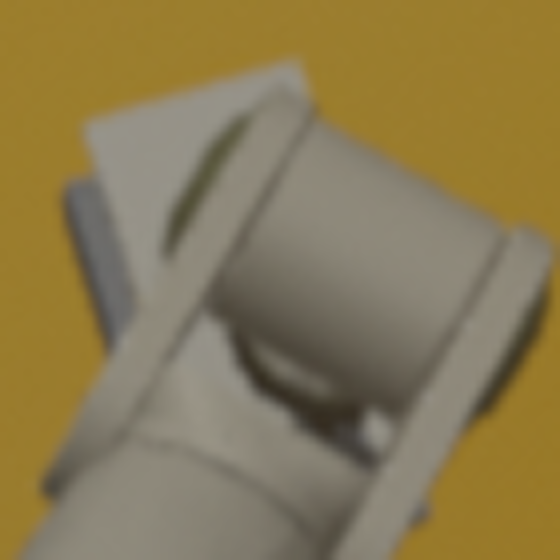

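Run:
```python
from h import *
S=(np.array([[95,285],[383,385],[662,128]])+.5)/9-.5+[240,165]
T=(np.array([[87,125],[297,60]])+.5)/8-.5+[255,160]
p0=np.array([.5288,-.1617])
for z in(.14,.144,.148):
    s=ray("side",S,z)[:,:2]*1000;t=ray("top",T,z)[:,:2]*1000
    d=s[1]-s[0];e=s[2]-s[1];g=t[0]-t[1]
    print(z,"S near edge",np.hypot(*d).round(1),"long",np.hypot(*e).round(1),"yaws",np.degrees(np.arctan2(-d[0]*-1,-d[1]*1)).round(1),np.degrees(np.arctan2(e[1],e[0])).round(1),"ctr",((s[0]+s[2])/2).round(1))
    print("  T far edge",np.hypot(*g).round(1),"yaw",np.degrees(np.arctan2(-g[0],g[1])).round(1),"mid",t.mean(0).round(1))
```

```text
0.14 S near edge 99.8 long 173.9 yaws 19.1 17.7 ctr [ 572.7 -143.7]
  T far edge 98.6 yaw 18.9 mid [ 659.4 -120.5]
0.144 S near edge 99.2 long 172.9 yaws 19.1 17.7 ctr [ 568.4 -148.3]
  T far edge 98.4 yaw 18.9 mid [ 658.5 -120.2]
0.148 S near edge 98.7 long 172.0 yaws 19.1 17.7 ctr [ 564.1 -153. ]
  T far edge 98.2 yaw 18.9 mid [ 657.6 -119.9]
```

The cover is free, hanging at most about 1.5° nose-down. Its measured position agrees with the hand pose plus 45 mm to within 2 mm. The target TCP is (0.541, 0.157) with a tool yaw of 7.2°. I turn +11.1° and travel.

```bash
python3 -m inch '[[1,[0,0,0],0.4],[1,[0,0,0],0.6],[1,[0,0,0],0.6],[1,[0,0,0],0.4],[1,[0,0,0],0.22],[1,[0,0.2,0.05],0],[1,[0,0.4,0.1],0],[1,[0,0.6,0.1],0]]' && python3 -m inch '[[1,[0,0.7,0.1],0],[1,[0,0.7,0.1],0],[1,[0,0.7,0.1],0],[1,[0,0.7,0.1],0],[1,[0,0.7,0.1],0],[1,[0,0.7,0.1],0],[1,[0,0.7,0.1],0],[1,[0,0.7,0.1],0]]' && python3 -m inch '[[1,[0,0.7,0.1],0],[1,[0,0.7,0.1],0],[1,[0,0.7,0.1],0],[1,[0,0.6,0.1],0],[1,[0,0.5,0.1],0],[1,[0,0.3,0.1],0],[1,[0,0.19,0.1],0],[1,[0,0,0],0]]';python3 -m inch '[[1,[0,0,0],0],[1,[0,0,0],0],[1,[0,0,0],0],[1,[0,0,0],0],[1,[0,0,0],0],[1,[0,0,0],0],[1,[0,0,0],0],[1,[0,0,0],0]]' >/dev/null; python3 f.py
```

```text
time_s: 20.4
position: [0.5319, -0.1247, 0.3242]
tool_rot: [[0.0, -0.125, 0.992], [-0.0, 0.992, 0.125], [-1.0, -0.0, 0.0]]
ft_force: [0.2, 0.7, -2.5]
grip_width: 0.0116
time_s: 21.07
position: [0.534, 0.0467, 0.3244]
tool_rot: [[-0.0, -0.127, 0.992], [0.0, 0.992, 0.127], [-1.0, 0.0, -0.0]]
ft_force: [0.4, -0.2, -2.4]
grip_width: 0.0118
time_s: 21.73
position: [0.5415, 0.1582, 0.3242]
tool_rot: [[0.0, -0.127, 0.992], [0.0, 0.992, 0.127], [-1.0, 0.0, 0.0]]
ft_force: [-0.7, -0.2, -3.2]
grip_width: 0.0115
t 22.4 pos [0.5414 0.157  0.3243] F tool xyz [ 2.82 -0.93  0.32] M [ 0.    0.13 -0.03] w 0.0114 z-adv mm 68.32 up 83.93
```

Right at the target. I descend to about 25 mm above the final height and look.

```bash
python3 -m inch '[[1,[0.2,0,0],0],[1,[0.35,0,0],0],[1,[0.4,0,0],0],[1,[0.4,0,0],0],[1,[0.35,0,0],0],[1,[0.2,0,0],0],[1,[0.1,0,0],0],[1,[0,0,0],0]]' >/dev/null; python3 f.py
python3 - <<'E'
from h import *
for n,o,w in(("side",(185,110),(90,85)),("top",(165,150),(80,80))):
    im=optics.get_image(n)[:,:,::-1]; cv2.imwrite(f"pics/full6_{n}.png",im)
    im=im[o[1]:o[1]+w[1],o[0]:o[0]+w[0]]
    cv2.imwrite(f"pics/g6_{n}.png",cv2.resize(im,None,fx=7,fy=7,interpolation=cv2.INTER_CUBIC))
E
```

```text
t 23.07 pos [0.5414 0.1571 0.2637] F tool xyz [ 2.31 -0.23  0.6 ] M [-0.01  0.08 -0.02] w 0.0121 z-adv mm 68.36 up 23.34
```

View pics/g6_side.png

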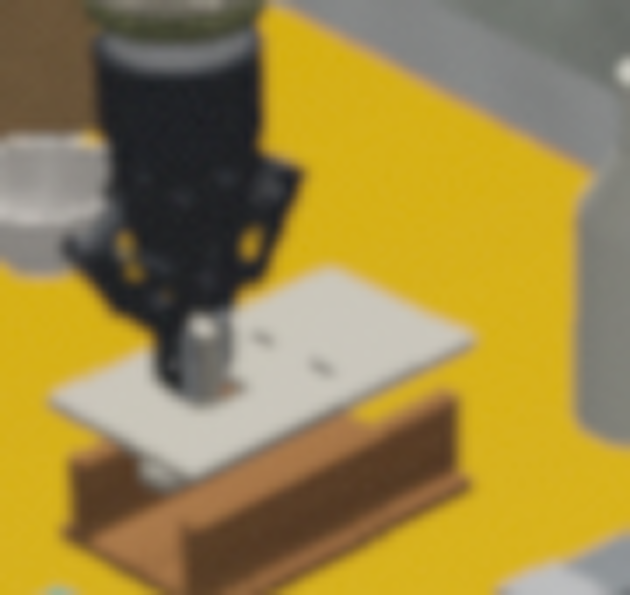

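View pics/g6_top.png

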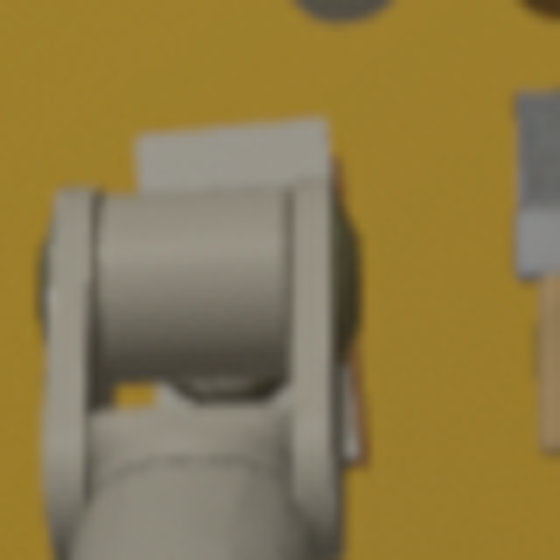

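Run:
```python
from h import *
T=(np.array([[137,135],[329,118]])+.5)/7-.5+[165,150]
S=(np.array([[48,399],[197,472],[478,337],[330,263]])+.5)/7-.5+[185,110]
t=ray("top",T,.0833)[:,:2]*1000; g=t[0]-t[1]
print("T mid",t.mean(0).round(1),np.hypot(*g).round(1),np.degrees(np.arctan2(-g[0],g[1])).round(1))
s=ray("side",S,.0833)[:,:2]*1000
print(s.round(1).tolist(),s.mean(0).round(1),[np.hypot(*(s[i]-s[i-1])).round(1) for i in range(4)])
```

```text
T mid [678.3 172.9] 101.0 6.6
[[487.4, 199.5], [503.8, 103.0], [679.1, 122.0], [669.3, 226.6]] [584.9 162.8] [np.float64(183.9), np.float64(97.9), np.float64(176.4), np.float64(105.1)]
```

Everything agrees within about 2 mm; the top view wants +y and the side view −y. The plate edge is parallel to the rail, so it is level. I lower it gently.

```bash
python3 -m inch '[[1,[0.1,0,0],0],[1,[0.15,0,0],0],[1,[0.15,0,0],0],[1,[0.15,0,0],0],[1,[0.12,0,0],0],[1,[0.08,0,0],0],[1,[0.04,0,0],0],[1,[0,0,0],0]]' >/dev/null; python3 f.py
```

```text
t 23.83 pos [0.5414 0.1571 0.2403] F tool xyz [ 2.6  -1.02 -0.  ] M [0.02 0.17 0.01] w 0.0115 z-adv mm 68.33 up -0.11
```

```bash
python3 -m inch '[[1,[0.01,0,0],0],[1,[0.01,0,0],0],[1,[0.01,0,0],0],[1,[0.01,0,0],0],[1,[0,0,0],0],[1,[0,0,0],0],[1,[0,0,0],0],[1,[0,0,0],0]]' >/dev/null; python3 f.py
```

```text
t 24.5 pos [0.5414 0.1571 0.2395] F tool xyz [ 3.77 -0.84 -1.  ] M [-0.    0.11 -0.03] w 0.0111 z-adv mm 68.35 up -0.94
```

```bash
python3 -m inch '[[1,[0.01,0,0],0],[1,[0.01,0,0],0],[1,[0.01,0,0],0],[1,[0.01,0,0],0],[1,[0.01,0,0],0],[1,[0,0,0],0],[1,[0,0,0],0],[1,[0,0,0],0]]' >/dev/null; python3 f.py
```

```text
t 25.17 pos [0.5414 0.1571 0.2379] F tool xyz [ 2.25  0.08 -0.06] M [-0.02  0.09 -0.03] w 0.0113 z-adv mm 68.33 up -2.48
```

```bash
python3 -m inch '[[1,[0.01,0,0],0],[1,[0.01,0,0],0],[1,[0.01,0,0],0],[1,[0.01,0,0],0],[1,[0,0,0],0],[1,[0,0,0],0],[1,[0,0,0],0],[1,[0,0,0],0]]' >/dev/null; python3 f.py
```

```text
t 25.83 pos [0.5414 0.1571 0.2368] F tool xyz [ 2.36 -0.08 -0.46] M [-0.04  0.2   0.01] w 0.0116 z-adv mm 68.34 up -3.63
```

```bash
python3 -m inch '[[1,[0.01,0,0],0],[1,[0.01,0,0],0],[1,[0.01,0,0],0],[1,[0,0,0],0],[1,[0,0,0],0],[1,[0,0,0],0],[1,[0,0,0],0],[1,[0,0,0],0]]' >/dev/null; python3 f.py
```

```text
t 26.5 pos [0.5415 0.1571 0.2364] F tool xyz [-6.06  0.21 -1.89] M [-0.02  0.22  0.04] w 0.0116 z-adv mm 68.48 up -4.02
```

```bash
python3 -m inch '[[1,[0.01,0,0],0],[1,[0.01,0,0],0],[1,[0,0,0],0],[1,[0,0,0],0],[1,[0,0,0],0],[1,[0,0,0],0],[1,[0,0,0],0],[1,[0,0,0],0]]' >/dev/null; python3 f.py
```

```text
t 27.17 pos [0.5417 0.1571 0.2364] F tool xyz [-9.31  0.03 -1.41] M [0.01 0.33 0.08] w 0.0114 z-adv mm 68.68 up -4.01
```

The cover touches at exactly the predicted height. I back off the excess push, then open gradually.

```bash
python3 -m inch '[[1,[-0.01,0,0],0],[1,[-0.01,0,0],0],[1,[0,0,0],0],[1,[0,0,0],0],[0.7,[0,0,0],0],[0.6,[0,0,0],0],[0.5,[0,0,0],0],[0.4,[0,0,0],0]]' 20 >/dev/null; python3 f.py;python3 -m inch '[[0.2,[0,0,0],0],[0,[0,0,0],0],[-0.2,[0,0,0],0],[-0.4,[0,0,0],0],[-0.4,[0,0,0],0],[-0.4,[0,0,0],0],[-0.4,[0,0,0],0],[-0.4,[0,0,0],0]]' >/dev/null; python3 f.py
```

```text
t 27.83 pos [0.5414 0.1571 0.2356] F tool xyz [-0.02  0.74 -0.04] M [-0.02  0.01 -0.02] w 0.0257 z-adv mm 68.34 up -4.82
t 28.5 pos [0.5414 0.1571 0.2358] F tool xyz [0.12 0.16 0.59] M [ 0.01 -0.06 -0.01] w 0.0601 z-adv mm 68.33 up -4.58
```

Released, with zero force on the tool. I retreat straight up, then move the arm aside for a clear view.

```bash
python3 -m inch '[[-0.4,[-0.2,0,0],0],[-0.4,[-0.4,0,0],0],[-0.4,[-0.6,0,0],0],[-0.4,[-0.8,0,0],0],[-0.4,[-0.8,0,0],0],[-0.4,[-0.8,0,0],0],[-0.4,[-0.8,0,0],0],[-0.4,[-0.6,0,0],0]]' >/dev/null && python3 -m inch '[[-0.4,[-0.3,0,-0.3],0],[-0.4,[0,0,-0.7],0],[-0.4,[0,0,-0.8],0],[-0.4,[0,0.5,-0.8],0],[-0.4,[0,0.8,-0.7],0],[-0.4,[0,0.8,-0.7],0],[-0.4,[0,0.8,-0.5],0],[-0.4,[0,0.8,-0.3],0]]' >/dev/null && python3 -m inch '[[-0.4,[0,0.8,0],0],[-0.4,[0,0.8,0],0],[-0.4,[0,0.8,0],0],[-0.4,[0,0.8,0],0],[-0.4,[0,0.6,0],0],[-0.4,[0,0.3,0],0],[-0.4,[0,0,0],0],[-0.4,[0,0,0],0]]' >/dev/null; python3 f.py
python3 - <<'E'
from h import *
for n,o,w in(("side",(185,120),(90,85)),("top",(170,155),(65,75))):
    im=optics.get_image(n)[:,:,::-1]; cv2.imwrite(f"pics/full7_{n}.png",im)
    im=im[o[1]:o[1]+w[1],o[0]:o[0]+w[0]]
    cv2.imwrite(f"pics/g7_{n}.png",cv2.resize(im,None,fx=7,fy=7,interpolation=cv2.INTER_CUBIC))
E
```

```text
t 30.5 pos [0.3689 0.3707 0.3945] F tool xyz [ 0.74 -0.78  0.48] M [-0.01 -0.05 -0.07] w 0.0597 z-adv mm -75.67 up 154.13
```

View pics/g7_side.png

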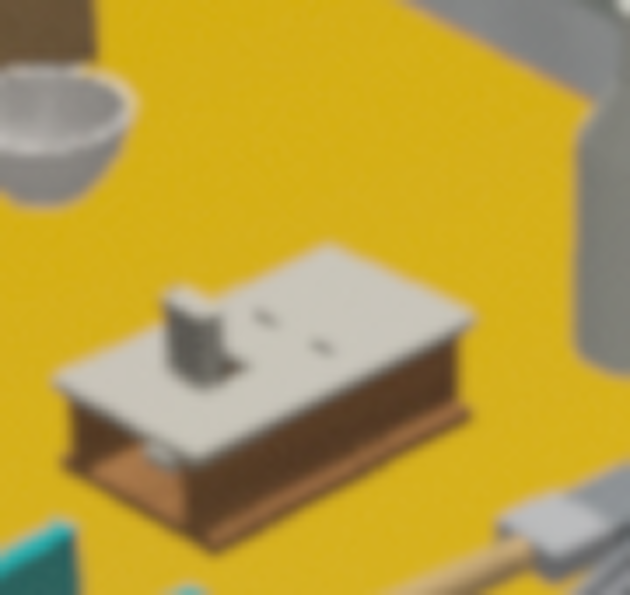

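View pics/g7_top.png

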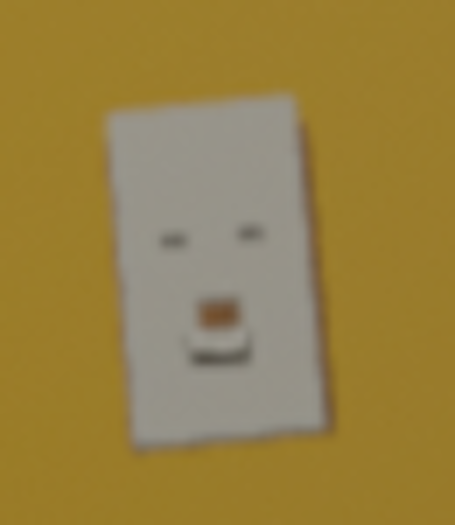

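View pics/full7_side.png

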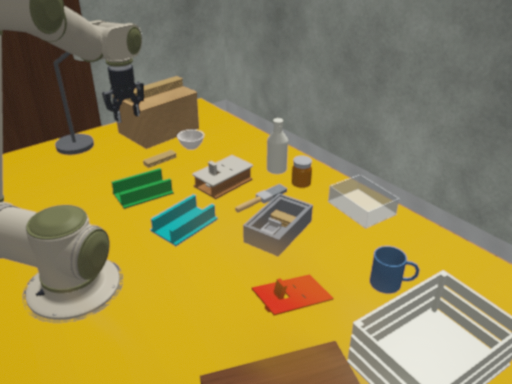

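Now measure the placing in both views, against the rest in the same view.

Run:
```python
from h import *
for n,seed in (("top",(192,180)),("side",(235,170))):
    im=cv2.imread(f"pics/full7_{n}.png"); hsv=cv2.cvtColor(im,cv2.COLOR_BGR2HSV)
    v0=int(hsv[seed[1],seed[0],2])
    m=comp((hsv[...,1]<60)&(hsv[...,2]>v0*0.82),seed); rect(n,m,.056)
S=(np.array([[52,381],[195,462],[478,321],[330,243]])+.5)/7-.5+[185,120]
s=ray("side",S,.056)[:,:2]*1000
print("S",s.round(1).tolist(),s.mean(0).round(1))
a=cv2.imread("pics/top0.png").astype(int);b=cv2.imread("pics/full7_top.png").astype(int)
d=np.abs(a-b).max(2)>30
n,l,st,ce=cv2.connectedComponentsWithStats(d.astype(np.uint8))
print([(x.tolist()) for x in st[1:] if x[4]>8])
# where camera sees rest edge points: before vs cover
c=np.array([.586,.1628])
```

```text
top rect [587.9 162.7] [179.7  99.3] 7.2 mean [587.1 162.6]
side rect [580.9 171.3] [179.5 118. ] 6.64 mean [583.5 159.5]
S [[486.9, 198.7], [498.3, 98.8], [676.7, 119.0], [668.0, 226.0]] [582.5 160.6]
[[185, 168, 32, 52, 1389], [267, 177, 38, 53, 1055], [28, 217, 184, 167, 13020], [286, 216, 8, 3, 10], [243, 330, 17, 18, 89], [266, 345, 4, 6, 9], [262, 356, 10, 17, 72], [77, 361, 40, 23, 495], [118, 362, 10, 22, 49], [142, 380, 18, 4, 34]]
```

The cover matches the rest within 1 mm and about 0.1° in both views. Nothing else in the work area has changed.

```bash
python3 -c "
from rig import env
print(env.observe()['time_s'], env.close_job())"
```

```text
the job is handed in; nothing more can be done
30.6 None
```

The cover is off the archive case and lying on the brown rest, level and in line with the rails. I handed the job in at 30.6 s with the gripper open and clear.

- **Unlatching:** I gripped the fin at 35 N and pressed it along +x until it met the stop, about 14 mm into the tab's travel. The press force peaked at about 10 N there, and I eased it to about 6 N. The straight lift showed 4–6 N of steady downward force. The cover then hung free, weighing roughly 0.28 kg.
- **Placing:** The cover touched the rails at the height I had calculated. I pushed down about 12 N beyond the cover's own weight at most, then eased off and released it.
- **Position check:**

| View | Cover centre (mm) | Rest centre (mm) |
|---|---|---|
| Top | (587.9, 162.7) | (588, 163.5) |
| Side | (582.5, 160.6) | (582.5, 160.5) |

- **Yaw:** The cover is at 7.2° and the rest at about 7.2°, from the top view.
- **Bystanders:** Comparing the top pictures from before and after, the only changes were at the case, the rest and the arm.

The two cameras disagreed by 2–5 mm in absolute position. I split the difference to place the cover and then checked it against the rest within each view. In the side view, the automatic outline fit of the placed cover was thrown off, probably by the fin, so I used hand-picked corners there instead. An early sign that the cover hung about 1.5° nose-down did not show up in the closer look before placing.

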